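# Close the strip guide to its gauge mark

### The job

Set the strip guide for the next batch: with a fingertip on top of the knurled adjuster wheel, roll it until the gap between the fences has closed so far that the red pointer stands in line with the green gauge flag on the scale. Move the fence only by the wheel, keep off the sliding fence and the flag, leave everything else on the table where it is, and finish with the hand clear.

Things in the scene. Friction and masses are not known exactly. Their poses are not given: they have to be found in the camera images.
- guide: Strip guide, screwed down: aluminium base plate 170 x 270 x 16 mm. Origin: centre of its underside, on the table. x points to its far side (scale), y from the wheel to the fixed fence. Adjuster wheel at x 0, y -100 mm between two blue cheeks (tops 68 mm up, 64 mm long in x, outer faces 44 mm apart). Fixed steel fence at y +85 mm, 46 mm high. White scale bar along y at x +71 mm.
- wheel: Knurled steel adjuster wheel, 64 mm diameter, 22 mm wide, 30 fine ridges across its rim. Origin: its centre, 58 mm above the table; axis (y) level, along the guide's y; it turns both ways, needing about 1.5 N along the rim, and stays where it is left.
- wheel_top (a point): Topmost point of the wheel, 90 mm above the table; axes of the guide, not turning. The wheel does not give: a few newtons of downward press are enough to roll it by friction. Rolling the rim's top to the guide's +x (away from the robot) closes the gap; back opens it. 7 mm of fence travel per radian: 2.2 mm per 10 mm of rim rolled.
- fence: Sliding steel fence with a black block on it, 120 mm along x, 46 mm high, parallel to the fixed fence and between it and the wheel. Origin: under its middle, on the table; it slides along the guide's y, 45 mm in all, from y -20 mm (gap 93 mm) to y +25 mm (gap 48 mm), only by the wheel. Starts within 8 mm of the open end. Not to be touched.
- pointer (a point): Tip, on the middle line, of the red pointer (4 mm wide, top 36 mm above the table) that sticks out of the sliding fence towards the scale and moves with it. Axes are those of the guide.
- flag_mark (a point): Top, on the middle line, of the green flag, 42 mm above the table: the gauge mark. Axes of the guide. Its centre stands 8.5 mm farther in guide x than the pointer's tip, beside the pointer's path. At the start it lies 8 to 38 mm ahead (guide +y) of the pointer; in line means the same guide y.
- flag: Green gauge flag clipped on the scale bar, 6 mm wide along guide y and 13 mm long along x; origin on the table, below its own y middle, 75 mm nearer the robot than the flag itself (guide x 0). Not to be touched.
- tape_flat: Bystander: blue ring of tape lying flat, 96 mm across, 24 high. Origin: centre of its underside.
- screwdriver: Bystander: screwdriver lying on the table. Its x axis runs along it, handle to -x.
- jar: Bystander: small glass jar, 52 mm across, 55 high. Origin: centre of its underside.
- setting_block: Bystander: loose brass block 50 x 30 x 20 mm. Origin: centre of its underside.
- spray: Bystander: white and blue spray bottle, about 190 mm high. Origin: centre of its underside.
- bottle: Bystander: clear bottle, 60 mm across, 150 high. Origin: centre of its underside.
- tape_stack: Bystander: two blue tape rolls as one stack, 96 mm across, 48 high. Origin: centre of its underside.

How it is judged:
By the outcome, as a careful person would: the job done as asked, in the order asked, and still so for the second after the job is handed in, with the robot touching nothing.
It also fails if it takes over 69 s, if anything falls off the work surface, if the arm or the gripper's body presses on something with over 40 N, if the wrist force passes 120 N, or if a joint passes its speed limit or range.

### The arm

A 7-joint arm with a two-finger parallel gripper is mounted at the origin on the work surface. World frame = base frame: x ahead of the robot, y to its left, z up, the work surface at z = 0. Lengths are in m, angles in rad, forces in N, time in s.
With the tool pointing down it reaches from about 0.425 to 1.025 m from the base axis. Payload 9.4 kg.
Tool frame: the origin (TCP) lies midway between the tips of the shut fingers; the grasp point (between the pads) lies 19 mm behind it (robot.pinch_z is the distance from the TCP to the grasp point, in m); z points along the fingers, y is the direction in which the jaws open and shut (so a half turn about z gives the same grasp; the last joint's range is limited). The gripper opens to 93 mm and grips with 3 to 60 N. Pads are 15 mm wide; open, the fingers measure 128 mm over their backs; the gripper's body (75 mm by 188 mm) begins 65 mm behind the grasp point.
Start: joints at [-1.336, 0.599, -0.003, 1.599, 0.002, 0.943, -0.08], TCP at [0.222, 0.69, 0.219] pointing down, gripper open.
Joint ranges: [-2.57, 2.57], [-0.35, 1.97], [-1.29, 1.29], [0.11, 2.56], [-1.05, 4.19], [0.11, 1.86], [-2.63, 2.63]. Speed limits (rad/s): [2.22, 2.22, 3.01, 3.01, 3.14, 3.14, 3.14].

### API

Orientations are given as a unit quaternion [x, y, z, w].
In Python, from workcell import robot gives the robot as it stands.
- The arm moves only by the tool send_rows, never from a script. Its argument "moves" is a list that holds one entry, the list of rows, each a list of 5 numbers: the shift along the world's x, y, z in mm, then the turn about the world's z in rad, then the opening in per cent of the stroke, from 0 (shut) to 100 (fully open). In form: [[[dx, dy, dz, yaw, fingers], ...]]. A call has 1 to 5 rows; each row is the pose to reach, as a shift and turn from the pose commanded when the call began; what a row does not reach only later rows make up. A row lasts 1/12 s, in which the tool goes at most 41.7 mm and 7.16 degrees, less where a joint would pass 70% of its speed; a pose out of reach is approached as far as the arm can. A call with a gripper value outside its range is refused whole. The fingers move at their own pace and stop on an object; the grip force is fixed at half the most. Time passes only in rows, so rows that repeat a pose let the fingers close. It gives the time, the measured TCP pose, the force and the opening at its end, in the units of the state.
- robot.get_obs(): the state, without advancing time (a new reading comes with each control period).
- robot.camera(name): name is "side" or "top" or "wrist"; returns a dict with "image" (384x512x3 uint8, red, green, blue), "depth" (384x512 float32, m along the optical axis (not along the pixel's ray), 0 where there is no reading), "camera_matrix" (3x3 intrinsics, pixels), "R" (3x3) and "t" (3): a world point X has camera coordinates R X + t. Camera axes: x right, y down, z forward; pixel columns grow to the right and rows downward; lengths in m; the calibration is good to about 2 mm. A picture is of the moment at which its call begins.
- robot.close_job(): hands the job in, once; it reports no verdict.
Trained networks look in a picture, given as the dict that the camera call returned (one of the last four; its "shot" number tells which), for a name from the list of things; names that differ only in an ending like _2 or _b are one class to them, and where a whole thing is asked for, a point or a joint stands for the part that bears it (a point fixed in the world has none). Each returns a list of dicts, best first, with "p" (0 to 1); they miss things now and then, are a little off and sometimes report something else, mostly with a low value. They report only what shows in the picture. A call takes as long as a camera call.
- robot.trace(thing, picture): "region" (384x512 bool, what is visible of it) and "centre" ([row, column] in pixels, amid what is visible of it).
- robot.place_of(thing, picture): "centre" ([row, column] in pixels: a listed point, or the origin of a listed thing).
The state is a dict: "t": time; "joints": joint angles; "joint_vel": joint speeds; "joint_torque": joint torques, N m; "position": TCP position; "tool_rot": TCP orientation; "contact_force": force on the tool from outside, world axes, zero at the start; "moment": the same for the moment, N m; "grip_width": finger opening in m.
Only numpy, scipy, OpenCV 4.12 (cv2) and the standard library are available. Lean on these libraries where they do the work, as an engineer would, in place of code of your own. Each camera call takes 0.05 s, during which the arm holds its last target.

## Working session

There is one attempt and no reset: what is moved stays moved. The work goes in short steps, Python scripts to look and compute and a tool call to move; the robot and the scene stay as the last step left them, time stands still between calls to the robot, and variables do not carry over. Pictures are saved under pics/ and viewed, and the job is handed in when it is done.

Besides the shell and the picture viewer there is one more tool, called after "Call:" by a JSON object that holds its "op" and its "data", one argument or row to a line. send_rows: Moves the arm, as the interface text tells. Its arguments: {"type":"object","properties":{"moves":{"type":"array","items":{"type":"array","items":{"type":"array","items":{"type":"number"}}}}},"required":["moves"]}

```bash
mkdir -p pics; ls; cat > h.py <<'E'
import numpy as np, cv2
from workcell import robot
def save(p,name,scale=1):
    im=cv2.cvtColor(p["image"],cv2.COLOR_RGB2BGR)
    if scale!=1: im=cv2.resize(im,None,fx=scale,fy=scale)
    cv2.imwrite("pics/"+name,im)
def ray(p,rc):
    K=p["camera_matrix"];R=np.array(p["R"]);t=np.array(p["t"])
    d=R.T@np.linalg.inv(K)@np.array([rc[1],rc[0],1.0]); c=-R.T@t
    return c,d
def atz(p,rc,z):
    c,d=ray(p,rc); return c+d*(z-c[2])/d[2]
def proj(p,X):
    q=p["camera_matrix"]@(np.array(p["R"])@np.array(X)+np.array(p["t"])); return q[1]/q[2],q[0]/q[2]
E
python3 - <<'E'
from h import *
np.set_printoptions(precision=4,suppress=True)
o=robot.get_obs(); print(o)
Z={"wheel_top":.09,"pointer":.036,"flag_mark":.042,"guide":0,"wheel":.058,"fence":0}
for n in ("top","side"):
    p=robot.camera(n); save(p,n+"0.png",1.5); print(n,-np.array(p["R"]).T@p["t"])
    for k,z in Z.items():
        for r in robot.place_of(k,p)[:2]: print(k,r["p"],np.array(r["centre"]),atz(p,r["centre"],z))
E
```

```text
pics
{'t': 0.0, 'joints': array([-1.3357,  0.6001, -0.0025,  1.6001,  0.0018,  0.9429, -0.0798]), 'joint_vel': array([ 0.0007, -0.0008,  0.0001,  0.    , -0.0001, -0.001 , -0.0001]), 'joint_torque': array([ -0.0006, -76.5041,   1.4971, -25.2344,  -0.0524,   0.017 ,
         0.0001]), 'position': array([0.2223, 0.6896, 0.2178]), 'tool_rot': array([ 0.1552,  0.9879, -0.0008, -0.    ]), 'contact_force': array([ 0.9864, -0.4269, -0.669 ]), 'moment': array([-0.0337, -0.0338, -0.0015]), 'grip_width': 0.09323870089385}
top [0.2599 0.0161 1.6002]
wheel_top 0.6 [214.9 232.6] [0.469 0.095 0.09 ]
pointer 0.66 [187.2 217.2] [0.5747 0.1555 0.036 ]
flag_mark 0.23 [187.1 163.7] [0.5702 0.3451 0.042 ]
guide 0.85 [208.4 211.3] [0.5036 0.1773 0.    ]
guide 0.75 [210.  211.6] [0.4978 0.176  0.    ]
wheel 0.44 [215.6 231.8] [0.471  0.0994 0.058 ]
fence 0.72 [210.1 212.8] [0.4975 0.1716 0.    ]
side [-0.0958 -0.5637  0.8956]
wheel_top 0.72 [192.8 226.9] [0.4701 0.0766 0.09  ]
pointer 0.63 [177.2 232.5] [0.5747 0.1596 0.036 ]
pointer 0.59 [194.  209.6] [0.4672 0.1578 0.036 ]
guide 0.75 [193.1 214.3] [ 0.5043  0.1792 -0.    ]
wheel 0.71 [199.3 225.2] [0.4683 0.0853 0.058 ]
fence 0.56 [192.1 213.4] [0.5057 0.1851 0.    ]
```

View pics/top0.png

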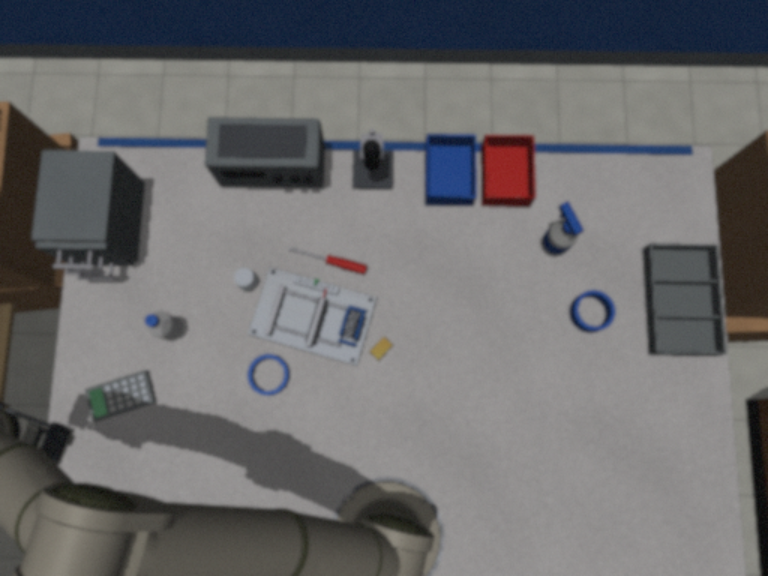

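View pics/side0.png

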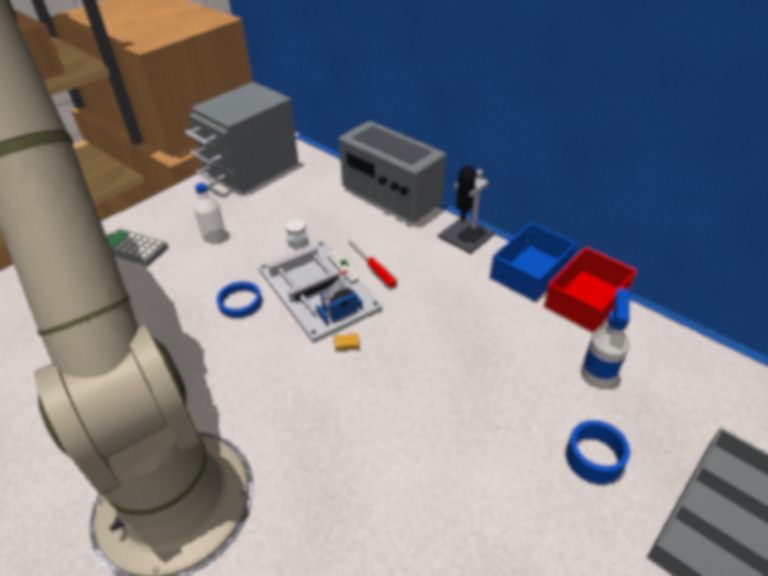

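Call:
{"op": "send_rows", "data": {
  "moves": [
    [[20, -40, 30, -0.1, 0], [35, -75, 60, -0.2, 0], [50, -110, 90, -0.3, 0], [67, -145, 110, -0.4, 0], [84, -180, 120, -0.5, 0]]
  ]
}}

```text
t: 1.12
position: [0.2965, 0.5309, 0.3316]
tool_rot: [0.397, 0.918, 0.001, -0.0]
contact_force: [-0.0, 0.2, -0.0]
grip_width: 0.0644
```

Call:
{"op": "send_rows", "data": {
  "moves": [
    [[17, -36, 0, -0.1, 0], [34, -72, 0, -0.2, 0], [51, -108, 0, -0.3, 0], [68, -144, 0, -0.4, 0], [85, -180, 0, -0.5, 0]]
  ]
}}

```text
t: 1.53
position: [0.3817, 0.3495, 0.3298]
tool_rot: [0.612, 0.791, 0.0, -0.0]
contact_force: [0.5, -0.2, -0.1]
grip_width: 0.031
```

Call:
{"op": "send_rows", "data": {
  "moves": [
    [[17, -36, 0, -0.1, 0], [34, -72, 0, -0.2, 0], [51, -108, 0, -0.3, 0], [68, -144, 0, -0.4, 0], [75, -160, 0, -0.53, 0]]
  ]
}}

```text
t: 1.95
position: [0.4579, 0.1863, 0.3301]
tool_rot: [0.797, 0.603, 0.001, 0.001]
contact_force: [0.1, -0.3, -0.1]
grip_width: 0.0012
```

```bash
python3 - <<'E'
from h import *
np.set_printoptions(precision=4,suppress=True)
Z={"wheel_top":.09,"pointer":.036,"flag_mark":.042,"guide":0,"wheel":.058,"fence":0}
p=robot.camera("wrist"); save(p,"w1.png",1.5); print(p["camera_matrix"],-np.array(p["R"]).T@p["t"],p["R"])
for k,z in Z.items():
        for r in robot.place_of(k,p)[:2]: print(k,r["p"],np.array(r["centre"]),atz(p,r["centre"],z))
E
```

```text
[[264.7881   0.     257.0772]
 [  0.     264.7881 193.8627]
 [  0.       0.       1.    ]] [0.4792 0.2652 0.4955] [[ 0.9621 -0.2726  0.0015]
 [-0.2612 -0.9205  0.2904]
 [-0.0778 -0.2798 -0.9569]]
wheel_top 0.62 [219.6 281.5] [0.4729 0.0929 0.09  ]
pointer 0.61 [165.2 313.9] [0.5522 0.1542 0.036 ]
flag_mark 0.59 [148.1 321.5] [0.57   0.1809 0.042 ]
guide 0.72 [151.6 278. ] [0.499  0.1889 0.    ]
wheel 0.86 [211.  282.3] [0.4778 0.0948 0.058 ]
fence 0.84 [160.9 279.7] [0.4977 0.1711 0.    ]
fence 0.74 [361.  416.3] [ 0.6946 -0.3919 -0.    ]
```

View pics/w1.png

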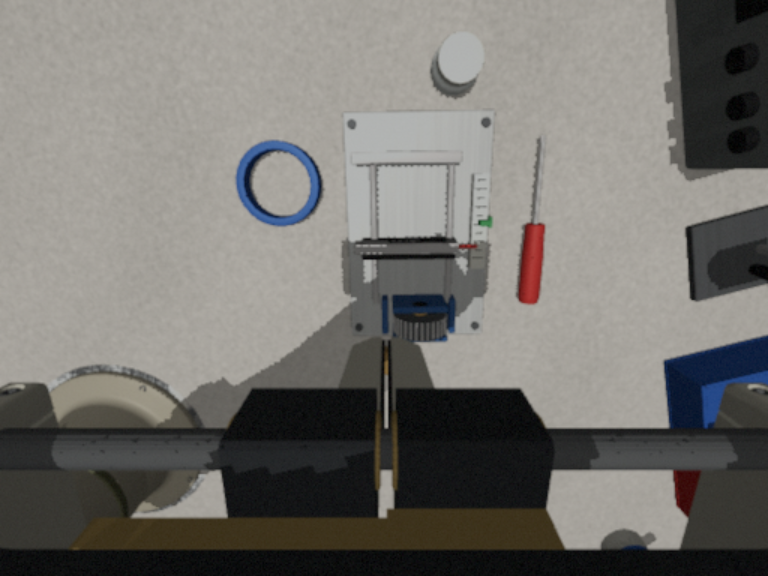

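```bash
cat >> h.py <<'E'
YAW=-0.27
def colors(p):
    hsv=cv2.cvtColor(p["image"],cv2.COLOR_RGB2HSV).astype(int)
    H,S,V=hsv[...,0],hsv[...,1],hsv[...,2]
    return ((H<8)|(H>172))&(S>110)&(V>60), (H>45)&(H<85)&(S>90)&(V>40)
def g(p,rc,z,a): # guide-direction coords (no origin)
    X=atz(p,rc,z); return X[0]*np.cos(a)+X[1]*np.sin(a), -X[0]*np.sin(a)+X[1]*np.cos(a)
E
python3 - <<'E'
from h import *
np.set_printoptions(precision=4,suppress=True)
p=robot.camera("wrist")
C=[(113,343),(110,494),(337,350),(335,484)]
W=[atz(p,np.array(c)/1.5,.016) for c in C]
for w in W: print(w)
print("yaw from top", np.arctan2(*(W[1]-W[0])[[1,0]]),"from left",np.arctan2(-(W[0]-W[2])[0],(W[0]-W[2])[1]), np.linalg.norm(W[1]-W[0]),np.linalg.norm(W[0]-W[2]))
r,gr=colors(p)
for nm,m,z in (("red",r,.036),("green",gr,.042)):
    n,l,s,c=cv2.connectedComponentsWithStats(m.astype(np.uint8))
    for i in range(1,n):
        if s[i,4]>3: print(nm,s[i],c[i],atz(p,c[i][::-1],z))
im=cv2.cvtColor(p["image"],cv2.COLOR_RGB2BGR)[60:250,215:350]
cv2.imwrite("pics/w1z.png",cv2.resize(im,None,fx=4,fy=3.15*4/3.15*0.78,interpolation=cv2.INTER_NEAREST) if 0 else cv2.resize(im,None,fx=3.1,fy=3.1,interpolation=cv2.INTER_CUBIC))
d=p["depth"]
print(d[200:250,262-8:262+8:1].round(3)[::5])
E
```

```text
[0.4462 0.3428 0.016 ]
[0.6085 0.3023 0.016 ]
[0.3771 0.0827 0.016 ]
[0.5466 0.0401 0.016 ]
yaw from top -0.24428232730536883 from left -0.2597081077607043 0.1672034463645728 0.2690844880153288
red [347 153  18  54 694] [355.7493 179.8458] [0.6165 0.117  0.036 ]
red [309 167  11   3  28] [313.5357 167.8214] [0.5482 0.1579 0.036 ]
red [448 314   4  29  61] [449.5902 327.3115] [ 0.7599 -0.2571  0.036 ]
red [461 314   6   5  22] [463.9545 315.5455] [ 0.7908 -0.2337  0.036 ]
green [322 149   8   7  36] [326.0278 152.1944] [0.5733 0.1804 0.042 ]
[[0.488 0.504 0.504 0.496 0.496 0.494 0.495 0.504 0.504 0.505 0.494 0.493
  0.494 0.494 0.495 0.493]
 [0.508 0.509 0.507 0.478 0.481 0.481 0.481 0.509 0.509 0.508 0.468 0.468
  0.467 0.466 0.465 0.468]
 [0.513 0.511 0.509 0.484 0.484 0.483 0.483 0.51  0.512 0.511 0.456 0.457
  0.455 0.455 0.455 0.455]
 [0.513 0.515 0.514 0.486 0.485 0.487 0.485 0.512 0.513 0.515 0.464 0.457
  0.456 0.451 0.451 0.451]
 [0.518 0.515 0.516 0.49  0.488 0.491 0.488 0.518 0.516 0.51  0.466 0.459
  0.458 0.454 0.453 0.449]
 [0.178 0.519 0.518 0.519 0.519 0.52  0.52  0.177 0.177 0.177 0.178 0.179
  0.177 0.178 0.177 0.451]
 [0.17  0.174 0.174 0.173 0.174 0.174 0.173 0.171 0.17  0.17  0.171 0.169
  0.17  0.17  0.17  0.17 ]
 [0.163 0.167 0.167 0.168 0.167 0.168 0.167 0.163 0.163 0.164 0.164 0.163
  0.162 0.164 0.163 0.164]
 [0.157 0.161 0.161 0.161 0.16  0.159 0.16  0.157 0.158 0.157 0.158 0.157
  0.157 0.157 0.157 0.156]
 [0.151 0.154 0.155 0.155 0.155 0.154 0.154 0.151 0.152 0.152 0.151 0.15
  0.152 0.151 0.151 0.151]]
```

View pics/w1z.png

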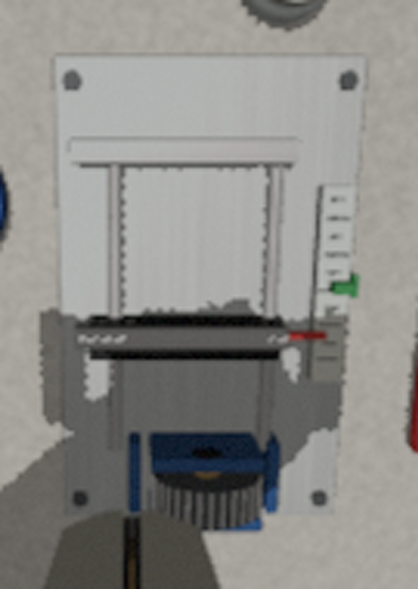

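Call:
{"op": "send_rows", "data": {
  "moves": [
    [[1, -35, -15, 0.014, 0], [2, -70, -35, 0.014, 0], [3, -89, -70, 0.014, 0], [3, -89, -110, 0.014, 0], [3, -89, -150, 0.014, 0]]
  ]
}}

```text
t: 2.77
position: [0.4595, 0.1021, 0.1787]
tool_rot: [0.79, 0.613, 0.001, 0.0]
contact_force: [1.0, 0.8, -0.5]
grip_width: 0.0004
```

Call:
{"op": "send_rows", "data": {
  "moves": [
    [[0, 0, -35, 0, 0], [0, 0, -60, 0, 0], [0, 0, -68, 0, 0], [0, 0, -70, 0, 0], [0, 0, -70, 0, 0]]
  ]
}}

```text
t: 3.18
position: [0.4594, 0.1027, 0.1097]
tool_rot: [0.79, 0.613, -0.0, -0.0]
contact_force: [-0.0, -0.1, -0.7]
grip_width: 0.0006
```

```bash
cat > look.py <<'E'
from h import *
import sys
np.set_printoptions(precision=4,suppress=True)
a=-0.262
o=robot.get_obs(); print(o["t"],o["position"],o["tool_rot"],o["contact_force"],o["grip_width"])
p=robot.camera("wrist"); save(p,sys.argv[1],1.5)
for k,z in {"wheel_top":.09,"pointer":.036,"flag_mark":.042,"guide":0,"wheel":.058}.items():
    for r in robot.place_of(k,p)[:1]: print(k,r["p"],np.array(r["centre"]),atz(p,r["centre"],z),np.array(g(p,r["centre"],z,a)))
r,gr=colors(p)
for nm,m,z in (("red",r,.036),("green",gr,.042)):
    n,l,s,c=cv2.connectedComponentsWithStats(m.astype(np.uint8))
    for i in range(1,n):
        if s[i,4]>5:
            v=np.argwhere(l==i); w=np.array([g(p,q,z,a) for q in v])
            if .48<w[:,0].mean()<.53: print(nm,s[i],"gx",w[:,0].min(),w[:,0].max(),"gy",w[:,1].mean(),w[:,1].min(),w[:,1].max())
E
python3 look.py w2.png
```

```text
3.1833 [0.4594 0.1027 0.1097] [ 0.7901  0.613  -0.0002 -0.0001] [-0.0475 -0.1465 -0.7326] 0.0005964589489712944
wheel_top 0.6 [234.5 277.1] [0.4719 0.0923 0.09  ] [0.4319 0.2114]
pointer 0.61 [122.4 349.2] [0.555  0.1548 0.036 ] [0.496  0.2932]
flag_mark 0.49 [ 83.3 366.7] [0.5716 0.1825 0.042 ] [0.5048 0.3243]
guide 0.76 [105.1 275.5] [0.4986 0.1851 0.    ] [0.4337 0.3079]
wheel 0.79 [222.7 273.6] [0.4702 0.0887 0.058 ] [0.4312 0.2075]
red [331 119  23   6  99] gx 0.4799507352921197 0.49917276303638647 gy 0.2939723789450138 0.2918155685827447 0.2960490093487403
green [357  82  20  14 187] gx 0.49715793663358826 0.5129150848016807 gy 0.3207575761744528 0.3154131206414775 0.32539326827022974
```

View pics/w2.png

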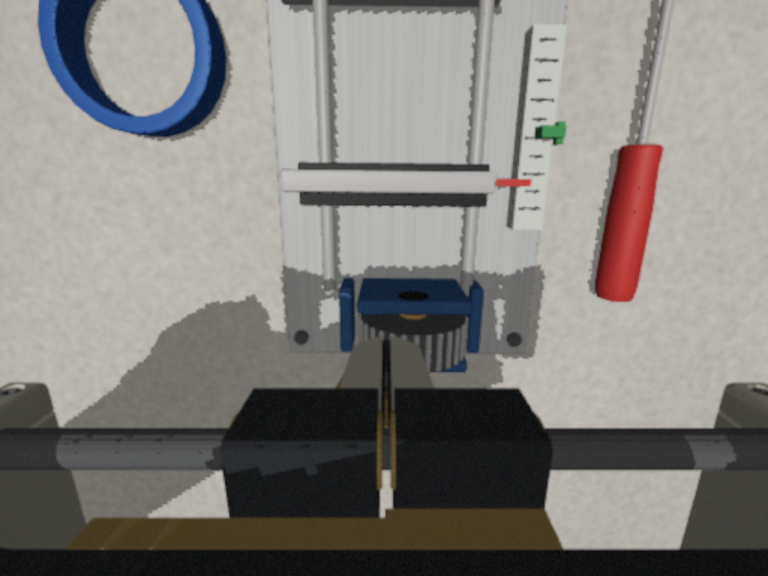

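Call:
{"op": "send_rows", "data": {
  "moves": [
    [[3.3, -7.1, 0, 0, 0], [3.3, -7.1, -10, 0, 0], [3.3, -7.1, -15, 0, 0], [3.3, -7.1, -18, 0, 0], [3.3, -7.1, -18, 0, 0]]
  ]
}}

```text
t: 3.9
position: [0.4623, 0.095, 0.091]
tool_rot: [0.79, 0.613, -0.0, -0.0]
contact_force: [0.2, 0.2, -0.4]
grip_width: 0.0005
```

Call:
{"op": "send_rows", "data": {
  "moves": [
    [[0, 0, -1, 0, 0], [0, 0, -2, 0, 0], [0, 0, -2, 0, 0]]
  ]
}}

```text
t: 4.15
position: [0.4626, 0.0953, 0.0896]
tool_rot: [0.79, 0.613, 0.0, 0.0]
contact_force: [0.2, 0.0, 2.6]
grip_width: 0.0003
```

Call:
{"op": "send_rows", "data": {
  "moves": [
    [[0, 0, -1, 0, 0], [0, 0, -1.5, 0, 0], [0, 0, -1.5, 0, 0]]
  ]
}}

```text
t: 4.4
position: [0.4626, 0.0953, 0.089]
tool_rot: [0.79, 0.613, 0.001, -0.0]
contact_force: [-3.8, -1.0, 20.4]
grip_width: 0.0007
```

Call:
{"op": "send_rows", "data": {
  "moves": [
    [[3.5, -0.9, 0.6, 0, 0], [7, -1.9, 0.6, 0, 0], [10.5, -2.8, 0.6, 0, 0], [14, -3.7, 0.6, 0, 0], [17.4, -4.7, 0.6, 0, 0]]
  ]
}}

```text
t: 4.82
position: [0.4808, 0.0904, 0.0896]
tool_rot: [0.79, 0.613, 0.001, 0.0]
contact_force: [0.5, -0.7, 7.1]
grip_width: 0.0005
```

```bash
python3 look.py w3.png
```

```text
4.8167 [0.4808 0.0904 0.0896] [0.7904 0.6125 0.001  0.0004] [ 0.5145 -0.6714  7.1261] 0.000527105308777039
wheel_top 0.9 [238.5 244. ] [0.4714 0.0925 0.09  ] [0.4314 0.2114]
pointer 0.79 [108.2 330.9] [0.558 0.159 0.036] [0.4978 0.2981]
flag_mark 0.75 [ 75.  348.6] [0.5731 0.1792 0.042 ] [0.5072 0.3215]
guide 0.7 [ 95.9 248.7] [0.4973 0.1864 0.    ] [0.432  0.3088]
wheel 0.78 [222.6 247.7] [0.4724 0.0904 0.058 ] [0.4329 0.2096]
red [307 105  27   6 134] gx 0.4788298585542967 0.49932998165874115 gy 0.2982632026766516 0.296617338350084 0.30047149595221845
green [336  69  22  17 223] gx 0.49802548946099423 0.5130622743708749 gy 0.3204552556615538 0.31464065068467484 0.3256114744438463
```

View pics/w3.png

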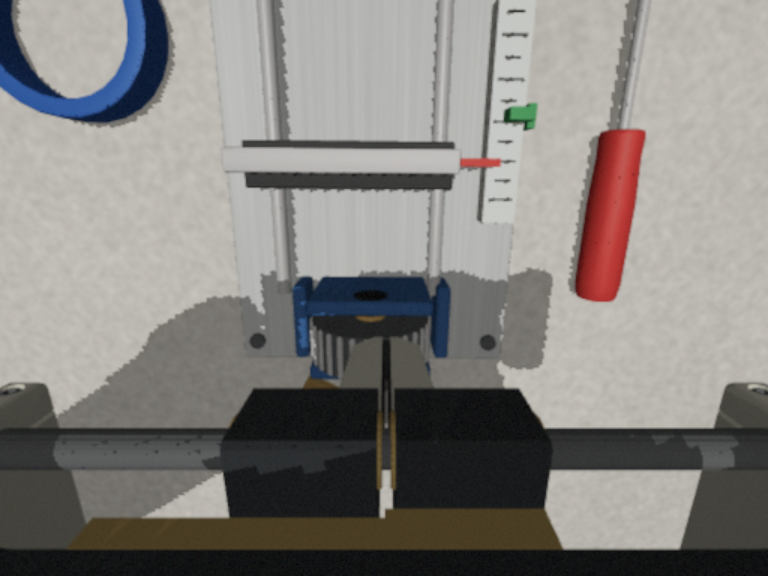

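Call:
{"op": "send_rows", "data": {
  "moves": [
    [[0, 0, 7, 0, 0], [-9, 2.4, 8, 0, 0], [-17.4, 4.7, 8, 0, 0], [-17.4, 4.7, 3, 0, 0], [-17.4, 4.7, 0, 0, 0]]
  ]
}}

```text
t: 5.53
position: [0.4613, 0.0958, 0.0883]
tool_rot: [0.79, 0.613, -0.0, -0.0]
contact_force: [-7.1, 0.2, 37.1]
grip_width: 0.0001
```

Call:
{"op": "send_rows", "data": {
  "moves": [
    [[3.5, -0.9, 0, 0, 0], [7, -1.9, 0, 0, 0], [10.5, -2.8, 0, 0, 0], [14, -3.7, 0, 0, 0], [17.4, -4.7, 0, 0, 0]]
  ]
}}

```text
t: 5.95
position: [0.4813, 0.0905, 0.0892]
tool_rot: [0.79, 0.613, 0.001, 0.001]
contact_force: [-0.3, 0.3, 8.1]
grip_width: 0.0004
```

```bash
python3 look.py w4.png
```

```text
5.95 [0.4813 0.0905 0.0892] [0.7905 0.6125 0.0012 0.0006] [-0.2779  0.2872  8.1458] 0.00042639041226602553
wheel_top 0.74 [239.1 245. ] [0.4725 0.0921 0.09  ] [0.4325 0.2113]
pointer 0.89 [101.8 330.9] [0.5592 0.1638 0.036 ] [0.4977 0.303 ]
flag_mark 0.57 [ 73.1 348.2] [0.5734 0.1805 0.042 ] [0.5071 0.3229]
guide 0.67 [ 95.  249.7] [0.4989 0.1869 0.    ] [0.4335 0.3097]
wheel 0.83 [223.8 244.8] [0.4704 0.0901 0.058 ] [0.431  0.2089]
red [307  99  27   6 134] gx 0.47898660376850827 0.4992603288235625 gy 0.3028568805701524 0.3012282561258756 0.30502890553460626
green [336  70  21  17 226] gx 0.4981716982182341 0.5131079752844132 gy 0.3203616460602879 0.314044327973856 0.32502639809308986
```

Call:
{"op": "send_rows", "data": {
  "moves": [
    [[0, 0, 6, 0, 0], [-12, 3.2, 6, 0, 0], [-17.4, 4.7, 4, 0, 0], [-17.4, 4.7, 2, 0, 0], [-17.4, 4.7, 1, 0, 0]]
  ]
}}

```text
t: 6.67
position: [0.4614, 0.0956, 0.089]
tool_rot: [0.79, 0.613, -0.001, -0.0]
contact_force: [0.7, 0.1, 0.1]
grip_width: 0.0005
```

Call:
{"op": "send_rows", "data": {
  "moves": [
    [[0.7, -0.2, -0.7, 0, 0], [4.5, -1.2, -1, 0, 0], [9, -2.4, -1, 0, 0], [13.2, -3.5, -1, 0, 0], [17.4, -4.7, -1, 0, 0]]
  ]
}}

```text
t: 7.08
position: [0.481, 0.0903, 0.0891]
tool_rot: [0.791, 0.612, 0.001, 0.0]
contact_force: [-0.4, -0.1, 3.0]
grip_width: 0.001
```

Call:
{"op": "send_rows", "data": {
  "moves": [
    [[0, 0, 6, 0, 0], [-12, 3.2, 6, 0, 0], [-17.4, 4.7, 4, 0, 0], [-17.4, 4.7, 2, 0, 0], [-17.4, 4.7, 1, 0, 0]]
  ]
}}

```text
t: 7.5
position: [0.4615, 0.0956, 0.0892]
tool_rot: [0.79, 0.613, -0.0, -0.0]
contact_force: [-0.0, 0.4, 0.1]
grip_width: 0.0003
```

Call:
{"op": "send_rows", "data": {
  "moves": [
    [[0.7, -0.2, -0.7, 0, 0], [4.5, -1.2, -1, 0, 0], [9, -2.4, -1, 0, 0], [13.2, -3.5, -1, 0, 0], [17.4, -4.7, -1, 0, 0]]
  ]
}}

```text
t: 7.92
position: [0.4809, 0.0904, 0.0892]
tool_rot: [0.79, 0.613, 0.001, 0.0]
contact_force: [-0.4, -0.5, 5.0]
grip_width: 0.0003
```

```bash
python3 look.py w5.png
```

```text
7.9167 [0.4809 0.0904 0.0892] [0.7905 0.6125 0.0007 0.0003] [-0.3593 -0.5433  5.0487] 0.00031493658487380686
wheel_top 0.9 [239.6 246.8] [0.4732 0.0914 0.09  ] [0.4334 0.2108]
pointer 0.82 [ 90.6 334.3] [0.5627 0.1711 0.036 ] [0.4992 0.3111]
flag_mark 0.79 [ 74.1 347.3] [0.5722 0.18   0.042 ] [0.5061 0.322 ]
guide 0.74 [ 95.  251.2] [0.4997 0.1865 0.    ] [0.4344 0.3095]
wheel 0.84 [221.  246.1] [0.4717 0.0922 0.058 ] [0.4317 0.2112]
red [308  87  27   6 154] gx 0.47872297906399175 0.4989820486616858 gy 0.3118429056857337 0.3099045968648031 0.3136336012665968
green [336  69  22  17 225] gx 0.49805488968501244 0.5130704225746772 gy 0.32041151626182895 0.31457867859865646 0.3255306667204889
```

View pics/w5.png

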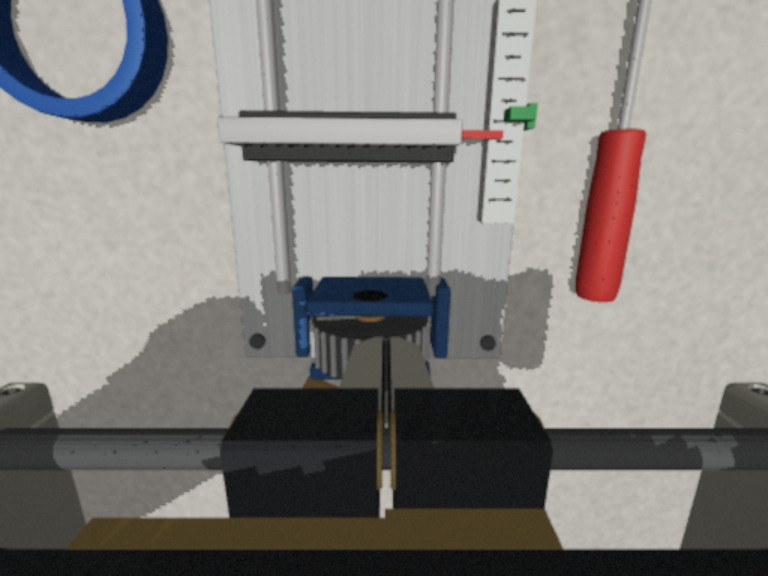

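Call:
{"op": "send_rows", "data": {
  "moves": [
    [[0, 0, 6, 0, 0], [-12, 3.2, 6, 0, 0], [-17.4, 4.7, 4, 0, 0], [-17.4, 4.7, 2, 0, 0], [-17.4, 4.7, 1, 0, 0]]
  ]
}}

```text
t: 8.63
position: [0.4615, 0.0956, 0.0892]
tool_rot: [0.79, 0.613, -0.0, -0.0]
contact_force: [1.0, -0.1, 0.2]
grip_width: 0.0006
```

Call:
{"op": "send_rows", "data": {
  "moves": [
    [[0.7, -0.2, -0.7, 0, 0], [4.5, -1.2, -1, 0, 0], [9, -2.4, -1, 0, 0], [13.2, -3.5, -1, 0, 0], [17.4, -4.7, -1, 0, 0]]
  ]
}}

```text
t: 9.05
position: [0.481, 0.0904, 0.0892]
tool_rot: [0.79, 0.612, 0.001, 0.0]
contact_force: [-1.3, 0.1, 4.0]
grip_width: 0.0002
```

```bash
python3 look.py w6.png; python3 - <<'E'
import cv2
im=cv2.imread("pics/w6.png")[60:200,420:580]
cv2.imwrite("pics/w6z.png",cv2.resize(im,None,fx=4.2,fy=4.2,interpolation=cv2.INTER_CUBIC))
E
```

```text
9.05 [0.481  0.0904 0.0892] [0.7905 0.6125 0.0008 0.0003] [-1.2828  0.1223  4.0461] 0.00017297108707842445
wheel_top 0.7 [ 84.5 333.2] [0.5473 0.1742 0.09  ] [0.4835 0.31  ]
pointer 0.83 [ 80.5 334. ] [0.5638 0.1783 0.036 ] [0.4983 0.3182]
flag_mark 0.79 [ 77.3 348.8] [0.573  0.1775 0.042 ] [0.5075 0.3199]
guide 0.9 [ 93.5 249.1] [0.4983 0.1882 0.    ] [0.4325 0.3108]
wheel 0.69 [221.4 246.9] [0.4722 0.0916 0.058 ] [0.4324 0.2108]
red [308  80  28   7 151] gx 0.4785021580868153 0.49927058074257635 gy 0.316299102251991 0.31425285097360695 0.31853046823366704
green [336  69  22  17 225] gx 0.49804699274007636 0.5131291053736501 gy 0.32043644492541645 0.3145670833470074 0.3255127522674692
```

View pics/w6z.png

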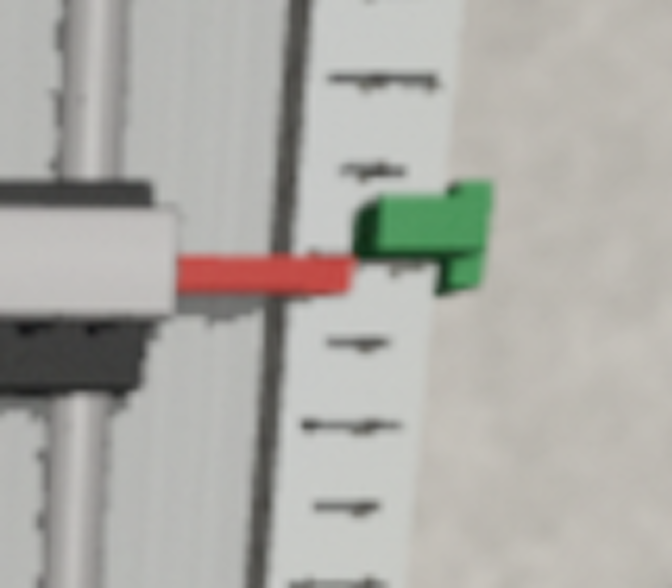

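```bash
python3 - <<'E'
from h import *
p=robot.camera("wrist");a=-.262
print(-np.array(p["R"]).T@p["t"])
for zr,zc,z in ((274,320,.036),(274,200,.036),(256,320,.036),(293,320,.036),(195,400,.042),(248,400,.042),(222,400,.042),(222,450,.042)):
    print(zr,zc,g(p,((60+zr/4.2)/1.5-.2,(420+zc/4.2)/1.5-.2),z,a))
# yaw by scale edge/ fence edge lines: plate line directions
for q1,q2,z in (((128,240),(128,450),.046),):
    A=atz(p,np.array(q1)/1.5,z);B=atz(p,np.array(q2)/1.5,z);print(np.arctan2(B[1]-A[1],B[0]-A[0]))
# yaw from fence top edge: gradient
im=cv2.cvtColor(p["image"],cv2.COLOR_RGB2GRAY).astype(float)
pts=[]
for c in range(170,295,5):
    col=im[70:88,c]; print(col.astype(int)) if c in(200,) else 0
    e=np.diff(im[70:82,c]); pts.append((c,70.5+np.argmax(e)))
pts=np.array(pts); f=np.polyfit(pts[:,0],pts[:,1],1); print(f, np.abs(np.polyval(f,pts[:,0])-pts[:,1]).max())
A=atz(p,(np.polyval(f,170),170),.046);B=atz(p,(np.polyval(f,290),290),.046);print("yaw",np.arctan2(B[1]-A[1],B[0]-A[0]))
E
```

```text
[0.50093646 0.16956993 0.25428356]
274 320 (np.float64(0.49661956809292773), np.float64(0.3162400589894847))
274 200 (np.float64(0.48203646877549994), np.float64(0.3161080193677549))
256 320 (np.float64(0.49643893131368266), np.float64(0.31826052134103977))
293 320 (np.float64(0.49681138224641097), np.float64(0.3140945752334736))
195 400 (np.float64(0.5036363104733151), np.float64(0.3242415539102361))
248 400 (np.float64(0.5042260148146195), np.float64(0.3185361040112682))
222 400 (np.float64(0.5039354757340626), np.float64(0.32134709937233896))
222 450 (np.float64(0.5097986675708366), np.float64(0.3214006433338504))
-0.2529654296655225
[ 60  97 165 184 187 187 189 188 189 189 190 189 188 187 186 185 185 184]
[8.61538462e-03 6.94784615e+01] 0.5661538461538527
yaw -0.26073464904314
```

Call:
{"op": "send_rows", "data": {
  "moves": [
    [[0, 0, 6, 0, 0], [-12, 3.2, 6, 0, 0], [-17.4, 4.7, 4, 0, 0], [-17.4, 4.7, 2, 0, 0], [-17.4, 4.7, 1, 0, 0]]
  ]
}}

```text
t: 9.82
position: [0.4615, 0.0956, 0.0892]
tool_rot: [0.79, 0.613, -0.0, -0.0]
contact_force: [0.8, 0.4, -0.6]
grip_width: 0.0005
```

Call:
{"op": "send_rows", "data": {
  "moves": [
    [[0.7, -0.2, -0.7, 0, 0], [4.5, -1.2, -1, 0, 0], [9, -2.4, -1, 0, 0], [13.2, -3.5, -1, 0, 0], [17.4, -4.7, -1, 0, 0]]
  ]
}}

```text
t: 10.23
position: [0.4809, 0.0904, 0.0891]
tool_rot: [0.79, 0.613, 0.001, 0.0]
contact_force: [-0.8, 0.5, 4.1]
grip_width: 0.0007
```

```bash
python3 look.py w7.png; python3 - <<'E'
import cv2
im=cv2.imread("pics/w7.png")[60:200,420:580]
cv2.imwrite("pics/w7z.png",cv2.resize(im,None,fx=4.2,fy=4.2,interpolation=cv2.INTER_CUBIC))
E
```

```text
10.2333 [0.4809 0.0904 0.0891] [0.7905 0.6125 0.0007 0.0003] [-0.8468  0.4967  4.1218] 0.0007280681212597165
wheel_top 0.71 [240.7 246.4] [0.4728 0.0906 0.09  ] [0.4332 0.21  ]
pointer 0.84 [ 77.3 334.7] [0.5646 0.1804 0.036 ] [0.4986 0.3205]
flag_mark 0.84 [ 73.2 347.1] [0.5722 0.1806 0.042 ] [0.5059 0.3226]
guide 0.87 [ 93.2 253.5] [0.5021 0.1874 0.    ] [0.4365 0.3111]
wheel 0.6 [221.6 247.3] [0.4725 0.0914 0.058 ] [0.4327 0.2107]
red [309  74  28   7 157] gx 0.4789734670263487 0.499750796455316 gy 0.32052612056644586 0.3185051475121081 0.32280805703327964
green [337  69  21  17 220] gx 0.49870660210801016 0.5131129759700468 gy 0.3204334699489397 0.3145629730063899 0.325508313075177
```

View pics/w7z.png

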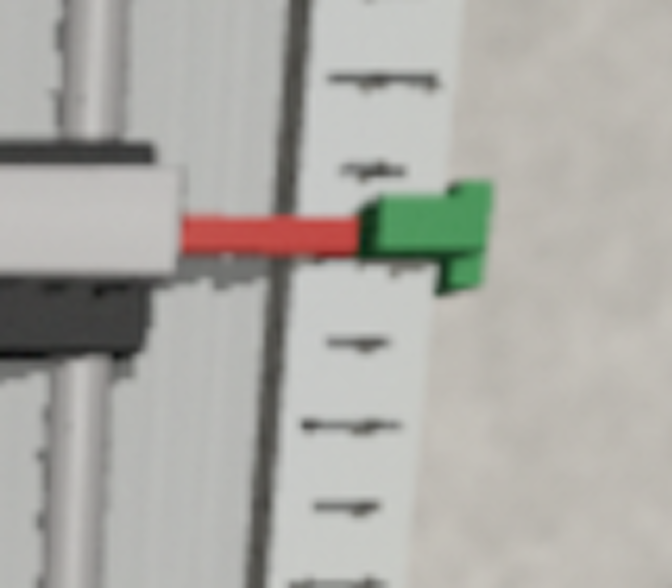

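Call:
{"op": "send_rows", "data": {
  "moves": [
    [[0, 0, 10, 0, 0], [10, 2, 20, 0, 0], [35, 6, 20, 0, 0], [65, 11.5, 20, 0, 0], [65, 11.5, 20, 0, 0]]
  ]
}}

```text
t: 10.95
position: [0.5504, 0.1035, 0.1095]
tool_rot: [0.79, 0.613, 0.002, 0.001]
contact_force: [1.9, 0.5, -0.1]
grip_width: 0.0004
```

Call:
{"op": "send_rows", "data": {
  "moves": [
    [[0, 0, 0, 0, 0], [0, 0, 0, 0, 0]]
  ]
}}

```text
t: 11.12
position: [0.5438, 0.1019, 0.1084]
tool_rot: [0.79, 0.613, -0.001, -0.0]
contact_force: [-0.5, 1.2, -0.2]
grip_width: 0.0004
```

```bash
python3 look.py w8.png; python3 - <<'E'
from h import *
p=robot.camera("wrist");a=-.262
r,c=proj(p,(.566,.179,.04)); r,c=int(r),int(c); print(r,c)
im=cv2.cvtColor(p["image"],cv2.COLOR_RGB2BGR)[r-25:r+25,c-40:c+40]
print(r-25,c-40)
cv2.imwrite("pics/w8z.png",cv2.resize(im,None,fx=10,fy=10,interpolation=cv2.INTER_NEAREST))
E
```

```text
11.1167 [0.5438 0.1019 0.1084] [ 0.7904  0.6126 -0.0008 -0.0003] [-0.5228  1.1658 -0.2499] 0.000372401308142261
wheel_top 0.83 [260.5 173.1] [0.472  0.0906 0.09  ] [0.4325 0.2097]
pointer 0.95 [113.9 260.7] [0.5664 0.1799 0.036 ] [0.5004 0.3205]
flag_mark 0.58 [112.3 268. ] [0.5725 0.1797 0.042 ] [0.5065 0.3219]
guide 0.87 [123.7 195. ] [0.5008 0.1871 0.    ] [0.4353 0.3104]
wheel 0.86 [238.7 185.7] [0.4745 0.0929 0.058 ] [0.4343 0.2126]
red [233 111  28   5 109] gx 0.47666205611858076 0.4998479324135445 gy 0.32077252012395785 0.31938341793647157 0.32268458309921777
green [262 107  18  13 136] gx 0.501410629518451 0.5156146909698944 gy 0.3216503136972169 0.31652299975168563 0.3261546796436599
115 259
90 219
```

View pics/w8z.png

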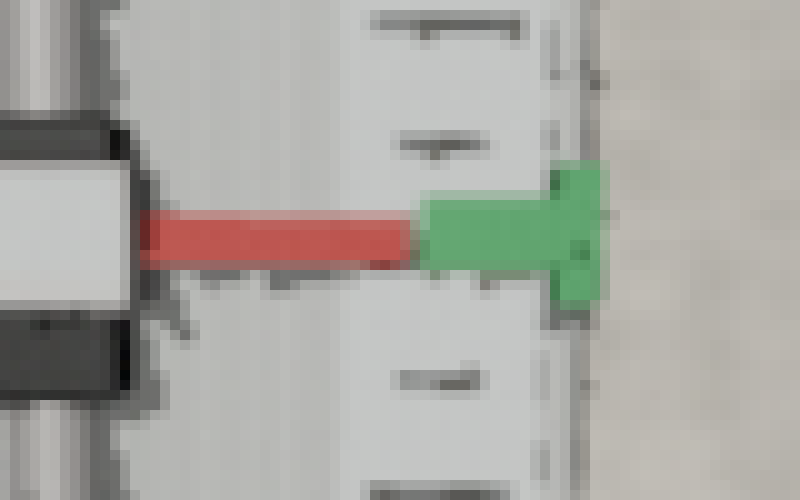

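```bash
cat > fine.py <<'E'
from h import *
a=-.261
res=[]
for _ in range(3):
    p=robot.camera("wrist"); im=p["image"].astype(float)
    r,gr=colors(p)
    S={"red":im[...,0]-im[...,1],"green":im[...,1]-(im[...,0]+im[...,2])/2}
    out={}
    for nm,X0,X1,z in (("red",.482,.496,.036),("green",.5035,.5075,.042)):
        ys=[]
        gyc=.321
        wpt=lambda x:np.array([x*np.cos(a)-gyc*np.sin(a),x*np.sin(a)+gyc*np.cos(a),z])
        c0=proj(p,wpt(X0))[1];c1=proj(p,wpt(X1))[1];rr=int(proj(p,wpt(X0))[0])
        for c in range(int(np.ceil(c0)),int(c1)+1):
            v=np.clip(S[nm][rr-13:rr+14,c],0,None); v[v<0.12*v.max()]=0
            row=(np.arange(rr-13,rr+14)*v).sum()/v.sum()
            ys.append((g(p,(row,c),z,a)[1],v.sum()/v.max()))
        ys=np.array(ys); out[nm]=ys.mean(0); n=len(ys)
        out[nm]=np.append(out[nm],ys[:,0].std())
    res.append(out["green"][0]-out["red"][0])
    print({k:v.round(5) for k,v in out.items()})
print("remaining mm",np.array(res)*1000)
E
python3 fine.py
```

```text
{'red': array([3.20530e-01, 4.70825e+00, 2.00000e-05]), 'green': array([3.2122e-01, 7.2391e+00, 3.0000e-05])}
{'red': array([3.20550e-01, 4.71569e+00, 2.00000e-05]), 'green': array([3.21130e-01, 7.10179e+00, 4.00000e-05])}
{'red': array([3.20540e-01, 4.68996e+00, 2.00000e-05]), 'green': array([3.21110e-01, 7.26207e+00, 3.00000e-05])}
remaining mm [0.69467725 0.57769532 0.57076513]
```

Call:
{"op": "send_rows", "data": {
  "moves": [
    [[-35, -4, 0, 0, 0], [-68, -8, 0, 0, 0], [-75.6, -8.7, 0, 0, 0], [-75.6, -8.7, -10, 0, 0], [-75.6, -8.7, -17, 0, 0]]
  ]
}}

```text
t: 12.03
position: [0.4691, 0.0935, 0.0916]
tool_rot: [0.79, 0.613, 0.0, 0.0]
contact_force: [0.5, 0.9, -0.4]
grip_width: 0.0004
```

Call:
{"op": "send_rows", "data": {
  "moves": [
    [[0, 0, -1.5, 0, 0], [0, 0, -2.5, 0, 0], [0, 0, -2.9, 0, 0], [0, 0, -2.9, 0, 0], [0, 0, -2.9, 0, 0]]
  ]
}}

```text
t: 12.45
position: [0.4704, 0.0933, 0.0895]
tool_rot: [0.791, 0.612, 0.001, 0.0]
contact_force: [-3.4, -0.5, 18.8]
grip_width: 0.0002
```

Call:
{"op": "send_rows", "data": {
  "moves": [
    [[0.9, -0.25, 0, 0, 0], [1.8, -0.5, 0, 0, 0], [2.6, -0.7, 0, 0, 0], [2.6, -0.7, 0, 0, 0], [2.6, -0.7, 0, 0, 0]]
  ]
}}

```text
t: 12.87
position: [0.4734, 0.0926, 0.0896]
tool_rot: [0.791, 0.612, 0.001, 0.0]
contact_force: [-1.9, -1.0, 18.3]
grip_width: 0.0005
```

```bash
python3 fine.py
```

```text
{'red': array([3.21240e-01, 5.83706e+00, 6.00000e-05]), 'green': array([3.20790e-01, 9.23383e+00, 2.00000e-05])}
{'red': array([3.21250e-01, 5.84178e+00, 6.00000e-05]), 'green': array([3.20780e-01, 9.24001e+00, 2.00000e-05])}
{'red': array([3.21250e-01, 5.85359e+00, 6.00000e-05]), 'green': array([3.20790e-01, 9.28426e+00, 3.00000e-05])}
remaining mm [-0.45242403 -0.47405664 -0.46485858]
```

Call:
{"op": "send_rows", "data": {
  "moves": [
    [[0, 0, 5, 0, 0], [0, 0, 20, 0, 0], [35, 4, 20, 0, 0], [73, 12, 20, 0, 0], [73, 14, 20, 0, 0]]
  ]
}}

```text
t: 13.43
position: [0.5529, 0.1082, 0.1095]
tool_rot: [0.79, 0.613, 0.003, 0.002]
contact_force: [0.4, -0.3, 0.1]
grip_width: 0.0009
```

Call:
{"op": "send_rows", "data": {
  "moves": [
    [[0, 0, 0, 0, 0], [0, 0, 0, 0, 0], [0, 0, 0, 0, 0]]
  ]
}}

```text
t: 13.68
position: [0.5438, 0.1063, 0.1083]
tool_rot: [0.79, 0.613, -0.001, -0.0]
contact_force: [0.4, -0.9, 0.6]
grip_width: 0.0003
```

```bash
python3 fine.py; python3 look.py w9.png; python3 - <<'E'
from h import *
p=robot.camera("wrist")
r,c=proj(p,(.566,.179,.04)); r,c=int(r),int(c)
im=cv2.cvtColor(p["image"],cv2.COLOR_RGB2BGR)[r-25:r+25,c-40:c+40]
cv2.imwrite("pics/w9z.png",cv2.resize(im,None,fx=10,fy=10,interpolation=cv2.INTER_NEAREST))
E
```

```text
{'red': array([3.21450e-01, 4.67191e+00, 6.00000e-05]), 'green': array([3.21140e-01, 7.08865e+00, 7.00000e-05])}
{'red': array([3.2143e-01, 4.6280e+00, 5.0000e-05]), 'green': array([3.21130e-01, 7.20813e+00, 5.00000e-05])}
{'red': array([3.21440e-01, 4.57074e+00, 4.00000e-05]), 'green': array([3.21210e-01, 7.23461e+00, 3.00000e-05])}
remaining mm [-0.3028391  -0.30152455 -0.22474691]
13.8333 [0.5441 0.1064 0.1086] [ 0.7904  0.6125 -0.0003 -0.0002] [ 0.5437 -0.1485  0.6598] 0.0008657162384527995
wheel_top 0.96 [265.3 175.7] [0.4728 0.0905 0.09  ] [0.4333 0.2098]
pointer 0.94 [119.8 257.9] [0.5633 0.1804 0.036 ] [0.4973 0.3201]
flag_mark 0.63 [115.9 270.1] [0.574 0.181 0.042] [0.5075 0.3235]
guide 0.84 [130.  194.4] [0.4987 0.186  0.    ] [0.4335 0.3088]
wheel 0.84 [245.4 184.6] [0.4717 0.0913 0.058 ] [0.4319 0.2104]
red [235 115  26   6 109] gx 0.47749830682800365 0.49913013284086855 gy 0.3219549579215171 0.3199494888747021 0.32392401633216017
green [263 112  17  13 133] gx 0.5015502390657763 0.5152111094546059 gy 0.3215168620682088 0.31694696684571666 0.32669169003697207
```

View pics/w9z.png

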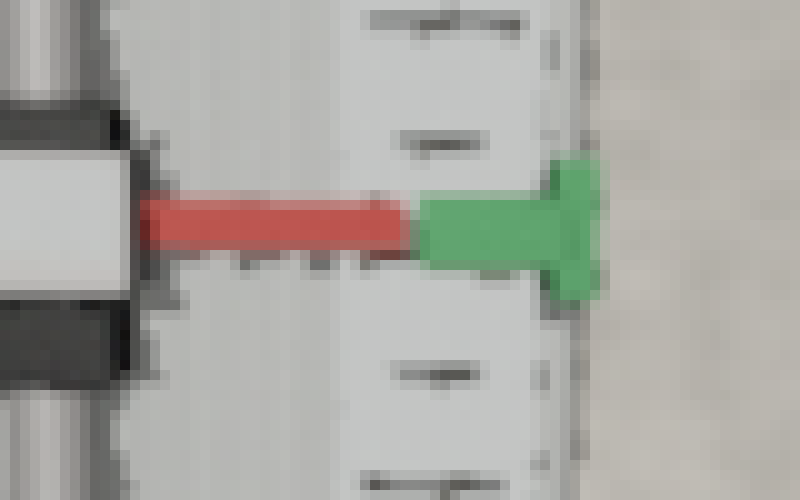

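Call:
{"op": "send_rows", "data": {
  "moves": [
    [[8, 29, 5, 0, 0], [14, 55, 10, 0, 0], [14, 55, 10, 0, 0], [14, 55, 10, 0, 0], [14, 55, 10, 0, 0]]
  ]
}}

```text
t: 14.6
position: [0.5585, 0.1611, 0.1185]
tool_rot: [0.79, 0.613, -0.0, 0.0]
contact_force: [-1.0, -0.8, 0.5]
grip_width: 0.0005
```

```bash
python3 fine.py; python3 - <<'E'
from h import *
p=robot.camera("wrist");print(-np.array(p["R"]).T@p["t"])
save(p,"w10.png",1.5)
r,c=proj(p,(.566,.179,.04)); r,c=int(r),int(c)
im=cv2.cvtColor(p["image"],cv2.COLOR_RGB2BGR)[r-25:r+25,c-40:c+40]; print(r-25,c-40)
cv2.imwrite("pics/w10z.png",cv2.resize(im,None,fx=10,fy=10,interpolation=cv2.INTER_NEAREST))
E
```

```text
{'red': array([3.22220e-01, 4.06583e+00, 7.00000e-05]), 'green': array([3.22470e-01, 6.18798e+00, 7.00000e-05])}
{'red': array([3.22040e-01, 4.05096e+00, 1.00000e-04]), 'green': array([3.22420e-01, 6.29253e+00, 4.00000e-05])}
{'red': array([3.22060e-01, 4.09723e+00, 1.10000e-04]), 'green': array([3.22460e-01, 6.23633e+00, 4.00000e-05])}
remaining mm [0.25201871 0.38394637 0.39409547]
[0.57861082 0.23975869 0.28383397]
156 220
```

View pics/w10z.png

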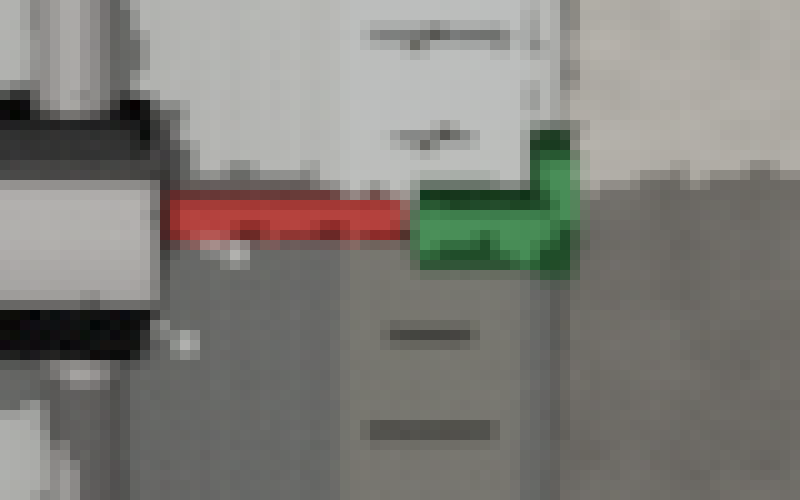

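View pics/w10.png

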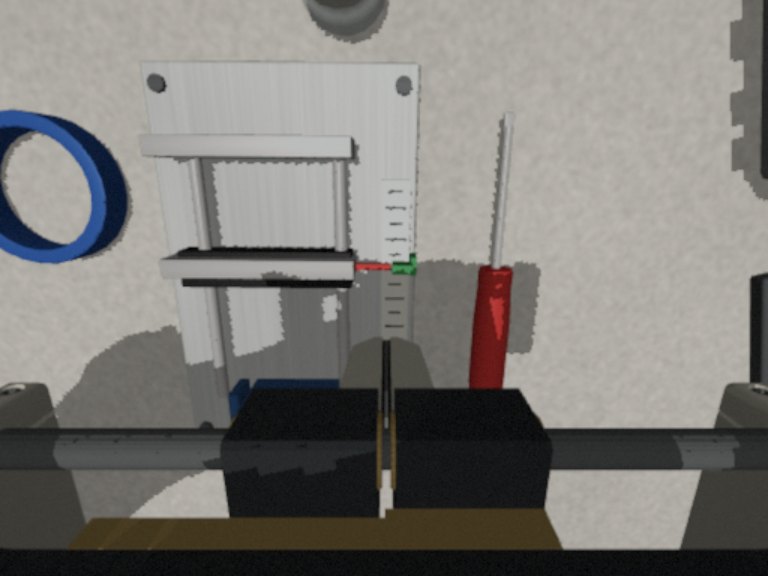

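Call:
{"op": "send_rows", "data": {
  "moves": [
    [[0, 0, 30, 0, 0], [0, 0, 65, 0, 0], [0, 0, 100, 0, 0], [0, 0, 130, 0, 0], [0, 0, 130, 0, 0]]
  ]
}}

```text
t: 15.22
position: [0.5615, 0.161, 0.2541]
tool_rot: [0.791, 0.612, 0.004, 0.001]
contact_force: [0.0, 0.5, 0.2]
grip_width: 0.0006
```

Call:
{"op": "send_rows", "data": {
  "moves": [
    [[0, 0, 0, 0, 0], [0, 0, 0, 0, 0], [0, 0, 0, 0, 0]]
  ]
}}

```text
t: 15.47
position: [0.5581, 0.1613, 0.2474]
tool_rot: [0.79, 0.613, -0.001, -0.0]
contact_force: [-0.2, 1.2, 0.4]
grip_width: 0.0009
```

```bash
python3 look.py w11.png; python3 -c "
from h import *
print(robot.close_job())"
```

```text
15.4667 [0.5581 0.1613 0.2474] [ 0.7905  0.6125 -0.001  -0.0003] [-0.239   1.1811  0.4078] 0.0008881898507467334
wheel_top 0.93 [245.6 210.1] [0.4731 0.0905 0.09  ] [0.4335 0.2099]
pointer 0.79 [160.  257.6] [0.5623 0.1785 0.036 ] [0.4968 0.318 ]
flag_mark 0.63 [156.5 264.7] [0.5734 0.1818 0.042 ] [0.5068 0.3241]
guide 0.72 [160.3 219.5] [0.5027 0.187  0.    ] [0.4371 0.3108]
wheel 0.91 [234.4 214.2] [0.474  0.0915 0.058 ] [0.4341 0.2112]
red [244 156  16   3  42] gx 0.4773990806152915 0.49882094826393036 gy 0.3223818547962612 0.32071011167114055 0.3237596644833784
green [261 153  11   8  51] gx 0.5015515762218056 0.5156059235499827 gy 0.3232548981613898 0.3191943091681212 0.3290493271611826
the job is handed in; nothing more can be done
None
```

I rolled the wheel with the shut fingertips on top of it, in six full strokes and one short one. The sliding fence moved about 27 mm, and the red pointer now stands in line with the green flag. The job is handed in at about 15.5 s, with the hand about 25 cm above the table and touching nothing.

- **Alignment:** two close wrist-camera views, one from each side of the flag, put the pointer about 0.3 mm past it and about 0.3 mm short of it. Taken together they agree with "in line" to about 0.3 mm.
- **Disagreement:** in the last, more distant picture, the point finder showed a 6 mm offset. The colour regions in that same picture differed by only 0.9 mm, with the flag's side face counted in. I trusted the close views.
- **Force:** the highest force reading I saw was 37 N at the fingertips, once on landing. I landed more gently after that, and the later readings stayed below 20 N.
- **Other things on the table:** I saw no sign of touching the fence, the flag or the bystanders, but I did not check the bystanders' positions separately at the end.

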